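# Reunite the split tube clamps

## Robot

A 6-joint arm with a two-finger parallel gripper is mounted at the origin on a cart in front of the work surface, level with it; the furniture and walls round the work are solid. World frame = base frame: x ahead of the robot, y to its left, z up, the work surface at z = 0. Lengths are in m, angles in rad, forces in N, time in s.
With the tool pointing down it reaches from about 0.35 to 0.95 m from the base axis. Payload 17.4 kg.
Tool frame: the origin (TCP) lies midway between the tips of the shut fingers; the grasp point (between the pads) lies bot.hold_point_z behind it (bot.hold_point_z is the distance from the TCP to the grasp point, in m); y points along the fingers, z is the direction in which the jaws open and shut, and the axes are right-handed (so a half turn about y gives the same grasp; the last joint's range is limited). The gripper opens to 93 mm and grips with 3 to 60 N. Pads are 15 mm wide; open, the fingers measure 128 mm over their backs; the gripper's body (75 mm by 188 mm) begins 65 mm behind the grasp point.
Start: joints at [1.263, 0.116, 1.442, -0, 1.584, -0.038], TCP at [0.18, 0.651, 0.219] pointing down, gripper open.
Joint ranges: [-2.83, 2.83], [-0.83, 2.19], [0.07, 2.5], [-1.14, 4.28], [0.01, 3], [-2.97, 2.97]. Speed limits (rad/s): [1.89, 1.89, 2.22, 3.14, 3.14, 3.14].

## Interface

Orientations are given as a unit quaternion [x, y, z, w].
In Python, from plant import bot gives the robot as it stands. The module is installed in compiled form; this text tells all that it offers.
- The arm moves only by the tool step_arm, never from a script. Its arguments are lists of equal length, an entry for each row: "grip": the opening in per cent of the stroke, from 0 (shut) to 100 (fully open); "dp": the shift along the tool's x, y, z in mm, a list of three; "angular": the turn, a rotation vector about the tool's x, y, z in degrees, a list of three. In form: {"grip": [grip, ...], "dp": [[dx, dy, dz], ...], "angular": [[rx, ry, rz], ...]}. A call has 1 to 20 rows; each row is the pose to reach, as a shift and turn from the pose commanded when the call began, along the tool's axes at that moment; what a row does not reach only later rows make up. A row lasts 1/8 s, in which the tool goes at most 62.5 mm and 10.7 degrees, less where a joint would pass 70% of its speed; a pose out of reach is approached as far as the arm can. A call with a gripper value outside its range is refused whole. The fingers move at their own pace and stop on an object; "squeeze" is the grip in N (left out, the last holds). Time passes only in rows, so rows that repeat a pose let the fingers close. It gives the time, the measured TCP pose, the force and the opening at its end, in the units of the state.
- bot.get_state(): the state, without advancing time (a new reading comes with each control period).
- bot.snapshot(name): name is "side" or "top"; returns a dict with "frame" (384x512x3 uint8, red, green, blue), "z_map" (384x512 float32, m along the optical axis (not along the pixel's ray), 0 where there is no reading), "camera_matrix" (3x3 intrinsics, pixels), "R" (3x3) and "t" (3): a world point X has camera coordinates R X + t. Camera axes: x right, y down, z forward; pixel columns grow to the right and rows downward; lengths in m; the calibration is good to about 2 mm. A picture is of the moment at which its call begins.
- bot.job_done(): hands the job in, once; it reports no verdict.
The state is a dict: "time": time; "joint_positions": joint angles; "joint_vel": joint speeds; "joint_efforts": joint torques, N m; "ee_pos": TCP position; "eef_rot": TCP orientation; "force": force on the tool from outside, world axes, zero at the start; "moment": the same for the moment, N m; "opening": finger opening in m.
Only numpy, scipy, OpenCV 4.12 (cv2) and the standard library are available. Lean on these libraries where they do the work, as an engineer would, in place of code of your own. Each camera call takes 0.05 s, during which the arm holds its last target.

## Task

Two wooden tube clamps have been taken apart: put each one's own upper half back on its lower half over the grey tube, the right way round, so that the fins pass through the slots and the halves close fully, and let go. Only the upper half whose slots lie where the fins stand will close; the third upper half belongs to another clamp, so leave it where it is.

Things in the scene. Friction and masses are not known exactly. Their poses are not given: they have to be found in the camera images.
- lower_1: Lower half of a split wooden tube clamp, fixed, 132 (x) x 60 (y) mm, joint face 40 mm above its origin (middle of the underside). A grey tube (diameter 56, length 110 mm) lies in it along y, half above the joint face. At each x end a fin stands on the joint face, 12 mm thick in y, 25 mm long, 22 mm high, round on top. Fins: both ends at y = +15 mm.
- lower_1_seat (a point): Point 37 mm above the middle of that lower half's joint face: where the centre of its own upper half comes when closed the right way round, with all axes the same. The slots then clear the fins by 2 mm each side in y and 3 mm in x.
- lower_2: Lower half of a split wooden tube clamp, fixed, 132 (x) x 60 (y) mm, joint face 40 mm above its origin (middle of the underside). A grey tube (diameter 56, length 110 mm) lies in it along y, half above the joint face. At each x end a fin stands on the joint face, 12 mm thick in y, 25 mm long, 22 mm high, round on top. Fins: -x end at y = 0, +x end at y = +15 mm.
- lower_2_seat (a point): Point 37 mm above the middle of that lower half's joint face: where the centre of its own upper half comes when closed the right way round, with all axes the same. The slots then clear the fins by 2 mm each side in y and 3 mm in x.
- upper_1_mid (a point): Loose upper half of a split wooden tube clamp, 132 (x) x 60 (y) x 74 mm high, 0.22 kg, standing upright, joint face down. Point: its centre, 37 mm above the joint face. Each x end is a lug 20 mm thick with a through slot 16 mm wide in y, open at its outer end. Slot centres: both ends at y = +15 mm.
- upper_1_rib (a point): Centre of the grip rib on top of that upper half: 64 mm long along x, 22 mm thick along y (grasp across this), 28 mm high, axes as the half's. The rib stands in the middle of the 76 x 60 mm crown, whose top is 14 mm below this point. The point is 60 mm above the joint face.
- upper_2_mid (a point): Loose upper half of a split wooden tube clamp, 132 (x) x 60 (y) x 74 mm high, 0.22 kg, standing upright, joint face down. Point: its centre, 37 mm above the joint face. Each x end is a lug 20 mm thick with a through slot 16 mm wide in y, open at its outer end. Slot centres: -x end at y = 0, +x end at y = +15 mm.
- upper_2_rib (a point): Centre of the grip rib on top of that upper half: 64 mm long along x, 22 mm thick along y (grasp across this), 28 mm high, axes as the half's. The rib stands in the middle of the 76 x 60 mm crown, whose top is 14 mm below this point. The point is 60 mm above the joint face.
- upper_3_mid (a point): Loose upper half of a split wooden tube clamp, 132 (x) x 60 (y) x 74 mm high, 0.22 kg, standing upright, joint face down. Point: its centre, 37 mm above the joint face. Each x end is a lug 20 mm thick with a through slot 16 mm wide in y, open at its outer end. Slot centres: -x end at y = +15 mm, +x end at y = -15 mm: it fits neither lower half.

How it is judged:
By the outcome, as a careful person would: the job done as asked, in the order asked, and still so for the second after the job is handed in, with the robot touching nothing.
It also fails if it takes over 61 s, if anything falls off the work surface, if the arm or the gripper's body presses on something with over 40 N, if the wrist force passes 120 N, or if a joint passes its speed limit or range.

## Working session

There is one attempt and no reset: what is moved stays moved. The work goes in short steps, Python scripts to look and compute and a tool call to move; the robot and the scene stay as the last step left them, time stands still between calls to the robot, and variables do not carry over. Pictures are saved under pics/ and viewed, and the job is handed in when it is done.

Besides the shell and the picture viewer there is one more tool, called after "Call:" as name(argument=value, ...) on one line, values as JSON. step_arm: Moves the arm, as the interface text tells. Its arguments: {"type":"object","properties":{"grip":{"type":"array","items":{"type":"number"}},"dp":{"type":"array","items":{"type":"array","items":{"type":"number"}}},"angular":{"type":"array","items":{"type":"array","items":{"type":"number"}}},"squeeze":{"type":"number"}},"required":["grip","dp","angular"]}

```bash
mkdir -p pics; cat > h.py <<'E'
import numpy as np, cv2
from plant import bot
def snap(n,tag):
    s=bot.snapshot(n); np.savez(f'{tag}.npz',**s); cv2.imwrite(f'pics/{tag}.png',s['frame'][:,:,::-1]); return s
def world(s,u,v,z=None):
    K,R,t=s['camera_matrix'],s['R'],s['t']
    d=np.linalg.inv(K)@np.array([u,v,1.]); 
    if z is None:
        return R.T@(d*s['z_map'][int(round(v)),int(round(u))]-t)
    o=-R.T@t; r=R.T@d
    return o+r*(z-o[2])/r[2]
def cloud(s):
    h,w=s['z_map'].shape; v,u=np.mgrid[:h,:w]; Z=s['z_map']
    p=np.stack([u,v,np.ones_like(u)],-1)@np.linalg.inv(s['camera_matrix']).T*Z[...,None]
    W=(p-s['t'])@s['R']; W[Z<=0]=np.nan; return W
E
python3 - <<'E'
from h import *
print(bot.get_state(), bot.hold_point_z)
for n in('side','top'):
    s=snap(n,n+'0'); print(n,s['R'],s['t'],s['camera_matrix'])
E
```

```text
{'time': 0.0, 'joint_positions': array([ 1.26321604e+00,  1.16493154e-01,  1.44224012e+00,  2.07973209e-05,
        1.58402682e+00, -3.78041138e-02]), 'joint_vel': array([-0.0004657 ,  0.00124312, -0.00153459,  0.00027445,  0.00128976,
        0.00062207]), 'joint_efforts': array([-4.87759371e-05, -7.21229839e+01, -6.22640061e+01,  7.80054415e-02,
        2.35149561e-02, -1.09224131e-04]), 'ee_pos': array([0.17984179, 0.65039046, 0.21791597]), 'eef_rot': array([ 0.70108894, -0.09516937,  0.09501303, -0.70027824]), 'force': array([-0.83995341, -0.32345755,  0.65985751]), 'moment': array([0.00663189, 0.02068404, 0.02355977]), 'opening': 0.09305331552241299} 0.0188
side [[ 0.89219668 -0.45099696  0.02422457]
 [-0.16160938 -0.36887309 -0.91532237]
 [ 0.4217434   0.81273266 -0.40199269]] [-0.47213051  0.19093216  1.03078139] [[462.64830213   0.         261.29121022]
 [  0.         462.64830213 197.52815217]
 [  0.           0.           1.        ]]
top [[-0.02093609 -0.99974342 -0.0086474 ]
 [-0.98011406  0.0222306  -0.19718576]
 [ 0.1973274   0.00434714 -0.98032801]] [0.0191486  0.53237637 1.08339015] [[482.325975     0.         246.65469145]
 [  0.         482.325975   194.33818513]
 [  0.           0.           1.        ]]
```

View pics/top0.png

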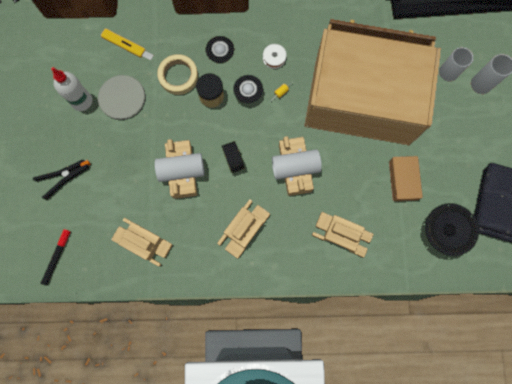

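View pics/side0.png

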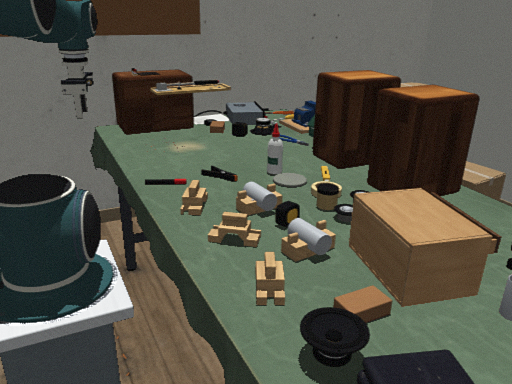

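```bash
python3 - <<'E'
import cv2
im=cv2.imread('pics/top0.png')
a=cv2.resize(im[205:275,100:200],None,fx=5,fy=5,interpolation=cv2.INTER_CUBIC)
for i,(u,v) in enumerate([(142,242),(244,229),(343,234),(180,168),(297,165)]):
    pass
c=lambda u,v:cv2.resize(im[v-36:v+36,u-36:u+36],(266,266),interpolation=cv2.INTER_CUBIC)
import numpy as np
r1=np.hstack([c(142,242),c(244,229),c(343,234)])
r2=np.hstack([c(180,168),c(297,165),c(240,160)])
cv2.imwrite('pics/crop0.png',np.vstack([r1,r2]))
E
```

```text
(no output)
```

View pics/crop0.png

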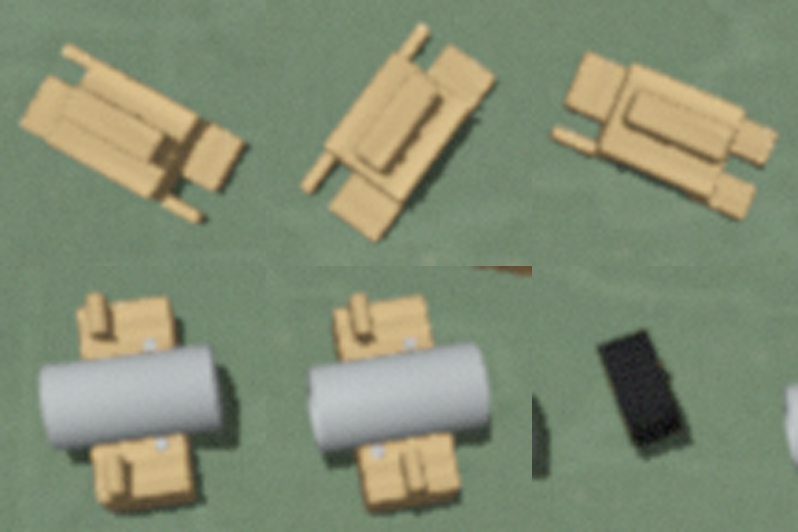

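```bash
cat > fit.py <<'E'
from h import *
from scipy.optimize import least_squares
def box(p,lo,hi):
    lo=np.array(lo);hi=np.array(hi);c=(lo+hi)/2;q=np.abs(p-c)-(hi-lo)/2
    return np.linalg.norm(np.maximum(q,0),axis=1)+np.minimum(q.max(1),0)
def lug(s,yc):
    def f(x0,x1,y0,y1):
        xs=sorted([s*x0,s*x1]); return ([xs[0],y0,0],[xs[1],y1,20])
    return [f(38,66,-30,yc-8),f(38,66,yc+8,30)]
UP={1:(15,15),2:(0,15),3:(15,-15)} # (-x,+x)
def sdf_upper(p,k):
    a,b=UP[k]; B=[([-38,-30,0],[38,30,46]),([-32,-11,46],[32,11,74])]+lug(-1,a)+lug(1,b)
    return np.min([box(p,*q) for q in B],0)
LO={1:(15,15),2:(0,15)}
def sdf_lower(p,k):
    a,b=LO[k]; d=[box(p,[-66,-30,0],[66,30,40])]
    for s,y in((-1,a),(1,b)):
        xs=sorted([s*41,s*66]); d.append(box(p,[xs[0],y-6,40],[xs[1],y+6,56]))
        r=np.hypot(p[:,1]-y,p[:,2]-56); qx=np.abs(p[:,0]-s*53.5)-12.5; q=np.stack([r-6,qx],1)
        d.append(np.linalg.norm(np.maximum(q,0),axis=1)+np.minimum(q.max(1),0))
    q=np.stack([np.hypot(p[:,0],p[:,2]-40)-28,np.abs(p[:,1])-55],1)
    d.append(np.linalg.norm(np.maximum(q,0),axis=1)+np.minimum(q.max(1),0))
    return np.min(d,0)
def fit(W,kind,k,x0,z0=0.,rad=.078,zmin=.006,fz=True,zmax=.2):
    P=W.reshape(-1,3); P=P[np.isfinite(P).all(1)]
    P=P[(np.hypot(P[:,0]-x0[0],P[:,1]-x0[1])<rad)&(P[:,2]>z0+zmin)&(P[:,2]<z0+zmax)]*1000
    f=sdf_upper if kind=='u' else sdf_lower
    def loc(v):
        c,s=np.cos(v[2]),np.sin(v[2]); d=P-np.array([v[0],v[1],v[3]])
        return np.stack([c*d[:,0]+s*d[:,1],-s*d[:,0]+c*d[:,1],d[:,2]],1)
    best=None
    for dy in (-8,0,8):
        v0=[x0[0]*1000,x0[1]*1000,np.radians(x0[2]+dy),z0*1000]
        r=least_squares(lambda v:f(loc(v),k),v0,loss='soft_l1',f_scale=1.5,x_scale=[1,1,.02,1],diff_step=1e-5)
        if best is None or r.cost<best.cost: best=r
    v=best.x; res=np.abs(f(loc(v),k))
    return [v[0],v[1],np.degrees(v[2]),v[3]],len(P),np.median(res),np.mean(res)
E
python3 - <<'E'
from fit import *
W={}
S={n:dict(np.load(n+'0.npz')) for n in('top','side')}
for n in S: W[n]=cloud(S[n])
g={('u',1):(244,229,-35,.046),('u',2):(343,234,68,.046),('u',3):(142,242,55,.046),('l',1):(180,168,7,.06),('l',2):(297,165,7,.06)}
np.set_printoptions(precision=1,suppress=True)
for (a,k),(u,v,yaw,z) in g.items():
    c=world(S['top'],u,v,z)
    for n in W:
        r=fit(W[n],a,k,(c[0],c[1],yaw)); print(a,k,n,np.array(r[0]),r[1:])
for k in(1,2,3):
    print(k,[round(fit(W['top'],'u',k,(*world(S['top'],*g[('u',j)][:2],.046)[:2],g[('u',j)][2]+fl))[3],2) for j in(1,2,3) for fl in (0,180)])
E
```

```text
u 1 top [456.8  17.7 -37.2   0.9] (1305, np.float64(1.1366430565864718), np.float64(1.6349947761382544))
u 1 side [457.9  18.2 -37.4   0.3] (1013, np.float64(0.8746757767500313), np.float64(1.180762657732912))
u 2 top [ 437.9 -218.1   64.9    0.9] (1368, np.float64(1.1008405347454708), np.float64(1.6788015834528704))
u 2 side [ 438.4 -217.5   65.     0.3] (1197, np.float64(0.7044954871838129), np.float64(0.9030809371512722))
u 3 top [429.9 262.4  59.5   1. ] (1338, np.float64(1.170954889442985), np.float64(2.0781172786975137))
u 3 side [430.9 262.9  60.7   0.2] (614, np.float64(0.9299545936722957), np.float64(1.3829904407869693))
l 1 top [605.4 168.7   6.6   0.8] (1970, np.float64(1.0513200534370881), np.float64(1.450716572058505))
l 1 side [605.8 169.6   6.4   0.3] (1085, np.float64(1.1694711521871142), np.float64(1.972636505011741))
l 2 top [ 606.7 -112.6    8.3    0.8] (1973, np.float64(1.0295335688038767), np.float64(1.477145261625243))
l 2 side [ 607.1 -111.6    7.8    0.5] (1567, np.float64(0.9827026556199456), np.float64(1.4328973466209967))
1 [np.float64(1.63), np.float64(1.94), np.float64(1.84), np.float64(1.97), np.float64(2.19), np.float64(2.24)]
2 [np.float64(1.81), np.float64(1.96), np.float64(1.68), np.float64(1.95), np.float64(2.35), np.float64(2.35)]
3 [np.float64(1.78), np.float64(1.78), np.float64(1.99), np.float64(1.99), np.float64(2.08), np.float64(2.08)]
```

```bash
cat > mv.py <<'E'
from h import *
from scipy.spatial.transform import Rotation as Ro
def Rt(yaw): # tool y down, tool z (jaw) at world yaw deg
    a=np.radians(yaw); z=np.array([np.cos(a),np.sin(a),0]); y=np.array([0,0,-1.]); return np.stack([np.cross(y,z),y,z],1)
def rel(p0,R0,p,yaw):
    return R0.T@(np.array(p)-p0), np.degrees(Ro.from_matrix(R0.T@Rt(yaw)).as_rotvec())
def state():
    s=bot.get_state(); R=Ro.from_quat(s['eef_rot']).as_matrix(); return s,s['ee_pos']*1000,R,np.degrees(np.arctan2(R[1,2],R[0,2]))
E
python3 - <<'E'
from mv import *
np.set_printoptions(precision=2,suppress=True)
s,p,R,y=state(); print(p,y); print(R)
for yaw in (-37.3+90,-37.3-90):
    print(yaw,rel(p,R,[457.4,18,200],yaw))
E
```

```text
[179.86 650.4  217.97] 74.54191809869803
[[ 0.96 -0.    0.27]
 [-0.27 -0.    0.96]
 [-0.   -1.   -0.  ]]
52.7 (array([ 436.06,   18.51, -535.53]), array([ 0.06, 21.84,  0.01]))
-127.3 (array([ 436.06,   18.51, -535.53]), array([   0.01, -158.16,   -0.08]))
```

Call:
step_arm(grip=[100, 100, 100, 100, 100, 100, 100, 100, 100, 100, 100, 100, 100, 100, 100], dp=[[436, 108, -535.5], [436, 108, -535.5], [436, 108, -535.5], [436, 108, -535.5], [436, 108, -535.5], [436, 108, -535.5], [436, 108, -535.5], [436, 108, -535.5], [436, 108, -535.5], [436, 108, -535.5], [436, 108, -535.5], [436, 108, -535.5], [436, 108, -535.5], [436, 108, -535.5], [436, 108, -535.5]], angular=[[0, 21.8, 0], [0, 21.8, 0], [0, 21.8, 0], [0, 21.8, 0], [0, 21.8, 0], [0, 21.8, 0], [0, 21.8, 0], [0, 21.8, 0], [0, 21.8, 0], [0, 21.8, 0], [0, 21.8, 0], [0, 21.8, 0], [0, 21.8, 0], [0, 21.8, 0], [0, 21.8, 0]])

```text
time: 1.98
ee_pos: [0.4572, 0.0194, 0.111]
eef_rot: [-0.67, 0.225, -0.225, 0.67]
force: [-0.0, 0.5, 0.1]
opening: 0.0931
```

```bash
python3 - <<'E'
from mv import *
np.set_printoptions(precision=2,suppress=True)
s,p,R,y=state(); print(s['time'],p,y,s['force'])
print(rel(p,R,[457.4,18,50],-37.3+90))
snap('side','side1')
E
```

```text
1.975 [457.25  19.44 110.99] 52.851650880534486 [-0.    0.47  0.05]
(array([ 0.97, 60.99, -1.09]), array([-0.03,  0.15,  0.02]))
```

View pics/side1.png

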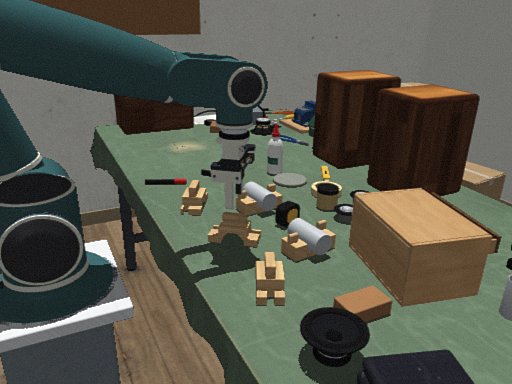

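Call:
step_arm(grip=[100, 100, 100, 100, 100, 0, 0, 0, 0, 0, 0, 0, 0, 0], dp=[[1, 30, -1], [1, 50, -1], [1, 60, -1], [1, 60, -1], [1, 60, -1], [1, 60, -1], [1, 60, -1], [1, 60, -1], [1, 60, -1], [1, 60, -1], [1, 60, -1], [1, 60, -1], [1, 60, -1], [1, 60, -1]], angular=[[0, 0, 0], [0, 0, 0], [0, 0, 0], [0, 0, 0], [0, 0, 0], [0, 0, 0], [0, 0, 0], [0, 0, 0], [0, 0, 0], [0, 0, 0], [0, 0, 0], [0, 0, 0], [0, 0, 0], [0, 0, 0]], squeeze=30)

```text
time: 3.78
ee_pos: [0.4575, 0.0169, 0.0505]
eef_rot: [0.67, -0.226, 0.226, -0.67]
force: [0.1, 1.2, -1.3]
opening: 0.0216
```

```bash
python3 - <<'E'
from mv import *
np.set_printoptions(precision=2,suppress=True)
s,p,R,y=state(); print(s['time'],p,y,s['force'],s['opening'])
# place above L1: part grasped with tcp offset -> lift straight 100
print(rel(p,R,[p[0],p[1],150],y))
print(rel(p,R,[605.6,169.2,150],6.5+90))
E
```

```text
3.775 [457.52  16.86  50.52] 52.73955872516321 [ 0.08  1.19 -1.31] 0.02158325388421133
(array([ -0.02, -99.48,  -0.01]), array([ 0.  , -0.  , -0.01]))
(array([ 25.6 , -99.51, 210.89]), array([ -0.  , -43.76,  -0.01]))
```

Call:
step_arm(grip=[0, 0, 0, 0, 0, 0, 0, 0, 0, 0, 0, 0], dp=[[0, -30, 0], [0, -75, 0], [0, -105, 0], [5, -105, 40], [10, -105, 85], [15, -105, 130], [21, -105, 175], [25.6, -105, 211], [25.6, -105, 211], [25.6, -105, 211], [25.6, -105, 211], [25.6, -105, 211]], angular=[[0, 0, 0], [0, 0, 0], [0, 0, 0], [0, -9, 0], [0, -18, 0], [0, -27, 0], [0, -36, 0], [0, -43.8, 0], [0, -43.8, 0], [0, -43.8, 0], [0, -43.8, 0], [0, -43.8, 0]])

```text
time: 5.28
ee_pos: [0.6055, 0.1688, 0.156]
eef_rot: [-0.706, -0.04, 0.04, 0.706]
force: [-0.2, -0.1, -2.1]
opening: 0.0219
```

```bash
cat > held.py <<'E'
import sys
from mv import *
from fit import *
np.set_printoptions(precision=2,suppress=True)
def run(k,L,tag,yoff):
    s,p,R,y=state(); print(s['time'],p,y,s['force'],s['opening'])
    for n in('top','side'):
        S=snap(n,n+tag); W=cloud(S)
        # mask out gripper: keep points below crown+~rib level
        r=fit(W,'u',k,(p[0]/1000,p[1]/1000,y+yoff),z0=p[2]/1000-.050,zmin=-.003,zmax=.058,rad=.075)
        q=fit(W,'l',k,L,zmax=p[2]/1000-.055,rad=.075)
        u=np.array(r[0]);l=np.array(q[0])
        print(n,'upper',u,r[1:],'lower',l,q[1:],'| du',l[:2]-u[:2],l[2]-u[2],'upper-tcp',u[:2]-p[:2])
E
python3 -c "
from held import *
run(1,(.6056,.1692,6.5),'2',-90)"
```

```text
5.275 [605.49 168.77 155.98] 96.48468383684055 [-0.23 -0.11 -2.05] 0.021894384570280364
top upper [605.49 168.77  -1.52 105.98] (0, np.float64(nan), np.float64(nan)) lower [605.99 144.04   6.56   3.  ] (22, np.float64(0.8070980381397455), np.float64(1.2878861482453003)) | du [  0.51 -24.73] 8.07451407684641 upper-tcp [0. 0.]
side upper [604.59 168.91   6.38 106.41] (694, np.float64(1.1212065867017995), np.float64(1.6315885330102413)) lower [605.91 169.19   6.37   0.53] (1083, np.float64(1.184190430642655), np.float64(1.9263982497966732)) | du [1.32 0.29] -0.008396116129746112 upper-tcp [-0.9   0.13]
  return _methods._mean(a, axis=axis, dtype=dtype,
  ret = ret.dtype.type(ret / rcount)
```

View pics/side2.png

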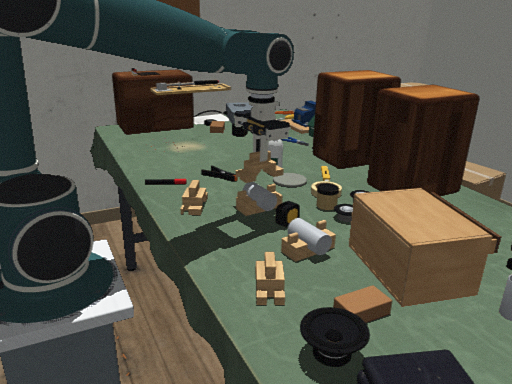

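View pics/top2.png

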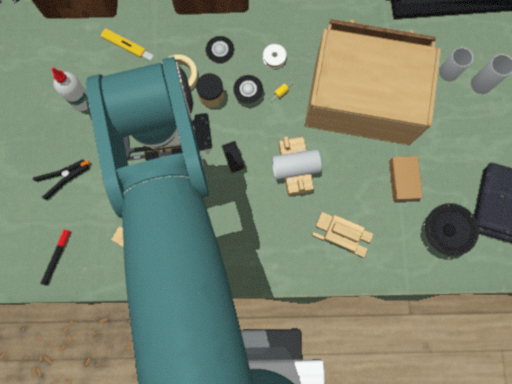

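Call:
step_arm(grip=[0, 0, 0, 0, 0, 0, 0, 0], dp=[[1.2, 20, 0.2], [1.2, 35, 0.2], [1.2, 42, 0.2], [1.2, 46, 0.2], [1.2, 50, 0.2], [1.2, 54, 0.2], [1.2, 58, 0.2], [1.2, 58, 0.2]], angular=[[0, 0, 0], [0, 0, 0], [0, 0, 0], [0, 0, 0], [0, 0, 0], [0, 0, 0], [0, 0, 0], [0, 0, 0]])

```text
time: 6.38
ee_pos: [0.6068, 0.1696, 0.0974]
eef_rot: [0.706, 0.04, -0.04, -0.706]
force: [0.5, 0.4, -3.5]
opening: 0.0217
```

```bash
python3 -W ignore -c "
from held import *
run(1,(.6056,.1692,6.5),'3',-90)
im=cv2.imread('pics/side3.png')[140:230,200:320]
cv2.imwrite('pics/side3c.png',cv2.resize(im,None,fx=5,fy=5,interpolation=2))"
```

```text
6.375 [606.78 169.59  97.36] 96.53991607871616 [ 0.53  0.36 -3.52] 0.021681994443709843
top upper [606.78 169.59  -1.46  47.36] (0, np.float64(nan), np.float64(nan)) lower [585.77 162.28 -28.64 -22.13] (4, np.float64(0.27344801570552235), np.float64(0.27344801564487753)) | du [-21.01  -7.31] -27.182007786750628 upper-tcp [0. 0.]
side upper [606.04 168.3    7.09  47.55] (820, np.float64(1.52553555959377), np.float64(3.5873445740496575)) lower [605.69 169.78   6.58   0.73] (546, np.float64(1.4287311072042659), np.float64(2.6512248948177937)) | du [-0.35  1.48] -0.5049059154972033 upper-tcp [-0.74 -1.29]
```

View pics/side3c.png

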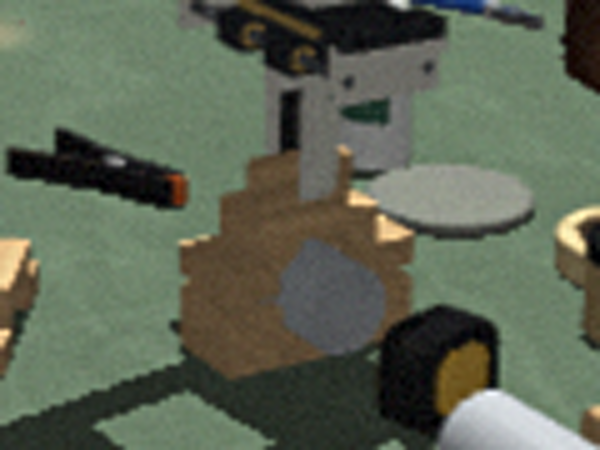

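Call:
step_arm(grip=[0, 0, 0, 0], dp=[[0, 3, 0], [0, 5, 0], [0, 6.5, 0], [0, 6.5, 0]], angular=[[0, 0, 0], [0, 0, 0], [0, 0, 0], [0, 0, 0]])

```text
time: 6.98
ee_pos: [0.6068, 0.1696, 0.091]
eef_rot: [0.706, 0.04, -0.04, -0.706]
force: [0.3, 0.5, -3.7]
opening: 0.0223
```

Call:
step_arm(grip=[0, 0, 0, 0], dp=[[0, 0.5, 0], [0, 1, 0], [0, 1.3, 0], [0, 1.3, 0]], angular=[[0, 0, 0], [0, 0, 0], [0, 0, 0], [0, 0, 0]])

```text
time: 7.48
ee_pos: [0.607, 0.1697, 0.0905]
eef_rot: [-0.706, -0.04, 0.04, 0.706]
force: [-4.7, -0.7, 6.2]
opening: 0.0217
```

Call:
step_arm(grip=[60, 100, 100, 100, 100, 100, 100, 100, 100, 100], dp=[[0, 0, 0], [0, 0, 0], [0, 0, 0], [0, 0, 0], [0, 0, 0], [0, -30, 0], [0, -70, 0], [0, -110, 0], [0, -110, 0], [0, -110, 0]], angular=[[0, 0, 0], [0, 0, 0], [0, 0, 0], [0, 0, 0], [0, 0, 0], [0, 0, 0], [0, 0, 0], [0, 0, 0], [0, 0, 0], [0, 0, 0]])

```text
time: 8.72
ee_pos: [0.6067, 0.1696, 0.1991]
eef_rot: [0.706, 0.04, -0.041, -0.706]
force: [1.0, -0.1, -1.0]
opening: 0.0932
```

```bash
python3 -W ignore -c "
from mv import *
from fit import *
np.set_printoptions(precision=2,suppress=True)
s,p,R,y=state(); print(s['time'],p,y,s['force'],s['opening'],s['joint_positions'])
S=snap('side','side4'); print(fit(cloud(S),'u',1,(.6056,.1692,6.5),z0=.04,zmin=.003,zmax=.08))
cv2.imwrite('pics/side4c.png',cv2.resize(S['frame'][140:230,200:320,::-1],None,fx=5,fy=5,interpolation=2))
print(rel(p,R,[438.2,-217.8,120],65-90), rel(p,R,[500,0,200],35))"
```

```text
8.725 [606.7  169.55 199.08] 96.53948407722369 [ 1.04 -0.09 -1.02] 0.09319055235912577 [ 0.23  0.02  1.57 -0.    1.55 -1.45]
([np.float64(606.3554958326928), np.float64(169.2465239129042), np.float64(6.816087657731008), np.float64(40.32352395869077)], 917, np.float64(1.2652776834217967), np.float64(3.1079265140324135))
(array([-211.47,   79.25, -365.63]), array([  0.04, 121.54,  -0.01])) (array([-125.32,   -0.83, -156.3 ]), array([ 0.02, 61.54, -0.03]))
```

View pics/side4c.png

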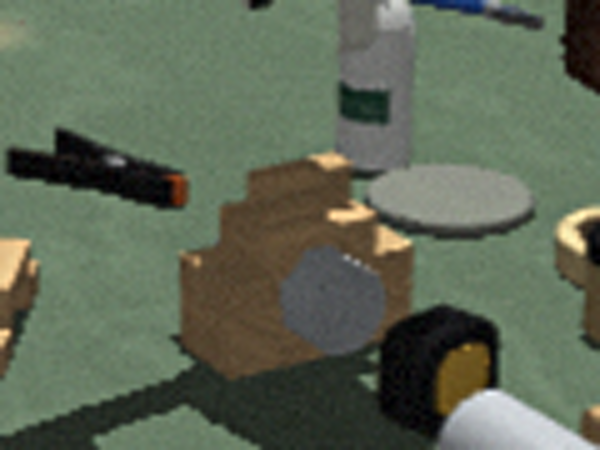

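Call:
step_arm(grip=[100, 100, 100, 100, 100, 100, 100, 100, 100, 100, 100, 100, 100, 100, 100], dp=[[-17, 0, -30], [-35, 0, -60], [-53, 0, -91], [-70, 0, -122], [-88, 0, -152], [-105, 0, -183], [-123, 10, -213], [-141, 20, -244], [-159, 35, -274], [-176, 50, -305], [-194, 65, -335], [-211.5, 79, -365.5], [-211.5, 79, -365.5], [-211.5, 79, -365.5], [-211.5, 79, -365.5]], angular=[[0, 10, 0], [0, 20, 0], [0, 30, 0], [0, 40, 0], [0, 50, 0], [0, 60, 0], [0, 70, 0], [0, 80, 0], [0, 90, 0], [0, 100, 0], [0, 110, 0], [0, 120, 0], [0, 121.5, 0], [0, 121.5, 0], [0, 121.5, 0]])

```text
time: 10.65
ee_pos: [0.4388, -0.217, 0.1209]
eef_rot: [0.381, -0.596, 0.596, -0.381]
force: [-0.3, -0.8, 0.2]
opening: 0.0931
```

```bash
python3 -W ignore -c "
from mv import *
np.set_printoptions(precision=2,suppress=True)
s,p,R,y=state(); print(s['time'],p,y,s['force'],s['joint_positions'])
print(rel(p,R,[438.2,-217.8,50.5],65-90))
snap('side','side5')"
```

```text
10.65 [ 438.77 -216.96  120.95] -24.818629856388323 [-0.29 -0.76  0.23] [-0.51 -0.26  1.95  0.    1.44 -0.08]
(array([ 1.01, 70.45, -0.17]), array([-0.  ,  0.18, -0.01]))
```

View pics/side5.png

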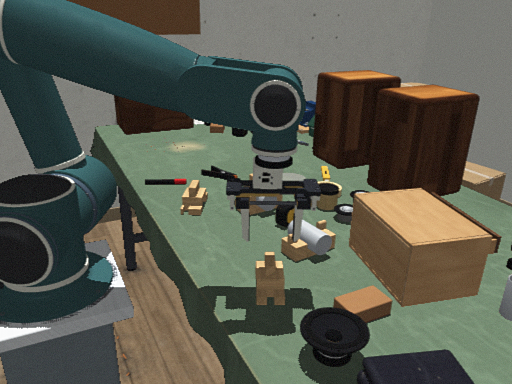

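Call:
step_arm(grip=[100, 100, 100, 100, 100, 100, 0, 0, 0, 0, 0, 0, 0, 0, 0], dp=[[1, 35, 0], [1, 58, 0], [1, 67, 0], [1, 70, 0], [1, 70, 0], [1, 70, 0], [1, 70, 0], [1, 70, 0], [1, 70, 0], [1, 70, 0], [1, 70, 0], [1, 70, 0], [1, 70, 0], [1, 70, 0], [1, 70, 0]], angular=[[0, 0, 0], [0, 0, 0], [0, 0, 0], [0, 0, 0], [0, 0, 0], [0, 0, 0], [0, 0, 0], [0, 0, 0], [0, 0, 0], [0, 0, 0], [0, 0, 0], [0, 0, 0], [0, 0, 0], [0, 0, 0], [0, 0, 0]])

```text
time: 12.58
ee_pos: [0.438, -0.2185, 0.0509]
eef_rot: [0.38, -0.596, 0.596, -0.38]
force: [-0.3, -0.4, -1.3]
opening: 0.0218
```

```bash
python3 -W ignore -c "
from mv import *
np.set_printoptions(precision=2,suppress=True)
s,p,R,y=state(); print(s['time'],p,y,s['force'],s['opening'])
print(rel(p,R,[606.9,-112.1,155],8-90))"
```

```text
12.575 [ 438.02 -218.53   50.85] -24.960577422240267 [-0.28 -0.43 -1.26] 0.02183382349498518
(array([-167.76, -104.14,  108.21]), array([-0.01, 57.04, -0.  ]))
```

Call:
step_arm(grip=[0, 0, 0, 0, 0, 0, 0, 0, 0, 0, 0, 0, 0], dp=[[0, -30, 0], [0, -75, 0], [0, -105, 0], [-28, -105, 18], [-56, -105, 36], [-84, -105, 54], [-112, -105, 72], [-140, -105, 90], [-168, -105, 108], [-168, -105, 108], [-168, -105, 108], [-168, -105, 108], [-168, -105, 108]], angular=[[0, 0, 0], [0, 0, 0], [0, 0, 0], [0, 9.5, 0], [0, 19, 0], [0, 28.5, 0], [0, 38, 0], [0, 47.5, 0], [0, 57, 0], [0, 57, 0], [0, 57, 0], [0, 57, 0], [0, 57, 0]])

```text
time: 14.2
ee_pos: [0.6064, -0.1122, 0.1561]
eef_rot: [0.049, -0.705, 0.705, -0.05]
force: [-0.2, 0.3, -2.8]
opening: 0.0215
```

```bash
python3 -W ignore -c "
from held import *
run(2,(.6069,-.1121,8),'6',90)"
```

```text
14.2 [ 606.45 -112.17  156.06] -81.96261209408705 [-0.19  0.25 -2.81] 0.02153507888741059
top upper [ 625.09 -111.11   10.18  105.92] (47, np.float64(0.6455599084822694), np.float64(1.027835891828859)) lower [ 605.23 -113.45    9.02    0.78] (34, np.float64(1.0587164644428508), np.float64(1.0953776319716928)) | du [-19.86  -2.34] -1.1518364903524816 upper-tcp [18.64  1.07]
side upper [ 607.11 -111.77    7.87  105.78] (1019, np.float64(0.9151933404202275), np.float64(1.3439530667645148)) lower [ 607.09 -111.36    7.97    0.38] (1527, np.float64(1.0166532670360766), np.float64(1.47578403788351)) | du [-0.02  0.41] 0.0947184693189449 upper-tcp [0.67 0.4 ]
```

View pics/side6.png

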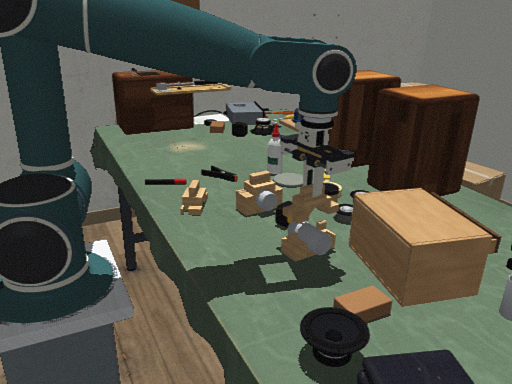

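Call:
step_arm(grip=[0, 0, 0, 0, 0, 0, 0, 0], dp=[[0, 20, -0.3], [0, 35, -0.3], [0, 42, -0.3], [0, 46, -0.3], [0, 50, -0.3], [0, 54, -0.3], [0, 58, -0.3], [0, 58, -0.3]], angular=[[0, 0, 0], [0, 0, 0], [0, 0, 0], [0, 0, 0], [0, 0, 0], [0, 0, 0], [0, 0, 0], [0, 0, 0]])

```text
time: 15.3
ee_pos: [0.6067, -0.1114, 0.0976]
eef_rot: [-0.05, 0.705, -0.705, 0.049]
force: [-0.5, -0.5, -2.4]
opening: 0.0224
```

```bash
python3 -W ignore -c "
from held import *
run(2,(.6069,-.1121,8),'7',90)
im=cv2.imread('pics/side7.png')[175:275,250:370]
cv2.imwrite('pics/side7c.png',cv2.resize(im,None,fx=5,fy=5,interpolation=2))"
```

```text
15.3 [ 606.67 -111.43   97.57] -81.96097492280865 [-0.48 -0.45 -2.4 ] 0.022447669630859587
top upper [ 628.26 -122.98   36.91   47.89] (24, np.float64(0.6508631934145779), np.float64(0.8683569788950236)) lower [ 615.65 -110.65    8.02    2.1 ] (15, np.float64(0.21366186377710505), np.float64(0.3804220331274882)) | du [-12.62  12.34] -28.888185905187346 upper-tcp [ 21.6  -11.55]
side upper [ 607.4  -111.98    7.71   47.25] (1192, np.float64(1.17287455874939), np.float64(3.3690704902181623)) lower [ 606.97 -111.1     8.24    1.43] (711, np.float64(1.0438198449508995), np.float64(1.6616129140212104)) | du [-0.43  0.89] 0.5238490819168353 upper-tcp [ 0.74 -0.55]
```

View pics/side7c.png

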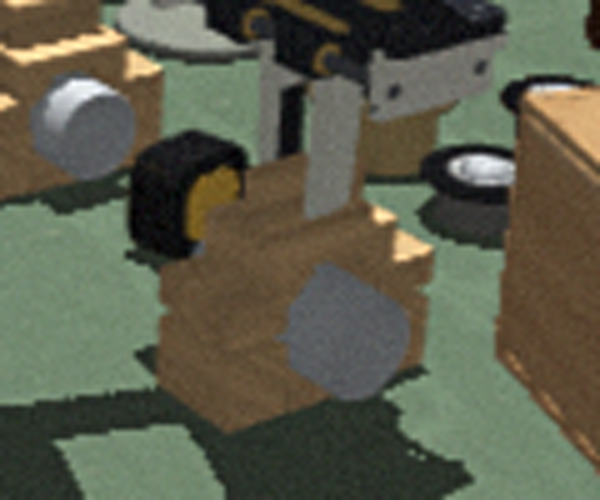

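Fins are in the slots with no contact force. I lower the rest of the way.

Call:
step_arm(grip=[0, 0, 0, 0, 0, 0], dp=[[0, 3, 0], [0, 5, 0], [0, 6.5, 0], [0, 7, 0], [0, 7.5, 0], [0, 7.5, 0]], angular=[[0, 0, 0], [0, 0, 0], [0, 0, 0], [0, 0, 0], [0, 0, 0], [0, 0, 0]])

```text
time: 16.15
ee_pos: [0.6068, -0.1115, 0.0908]
eef_rot: [0.049, -0.705, 0.705, -0.05]
force: [-4.0, 0.4, 4.8]
opening: 0.0222
```

Call:
step_arm(grip=[60, 100, 100, 100, 100, 100, 100, 100, 100, 100, 100], dp=[[0, 0, 0], [0, 0, 0], [0, 0, 0], [0, 0, 0], [0, 0, 0], [0, -30, 0], [0, -70, 0], [0, -120, 0], [0, -130, 0], [0, -130, 0], [0, -130, 0]], angular=[[0, 0, 0], [0, 0, 0], [0, 0, 0], [0, 0, 0], [0, 0, 0], [0, 0, 0], [0, 0, 0], [0, 0, 0], [0, 0, 0], [0, 0, 0], [0, 0, 0]])

```text
time: 17.52
ee_pos: [0.6063, -0.1114, 0.2185]
eef_rot: [-0.05, 0.706, -0.705, 0.049]
force: [-0.1, 0.3, -0.3]
opening: 0.0927
```

```bash
python3 -W ignore -c "
from mv import *
from fit import *
np.set_printoptions(precision=2,suppress=True)
s,p,R,y=state(); print(s['time'],p,s['force'],s['opening'])
S=snap('side','side8')
W=cloud(S)
for k,x in((1,(.6056,.1692,6.5)),(2,(.6069,-.1121,8))):
    r=fit(W,'u',k,x,z0=.04,zmin=.003,zmax=.08); print(np.array(r[0]),r[1:])
print(fit(W,'u',3,(.430,.2625,60))[0])
cv2.imwrite('pics/side8c.png',cv2.resize(S['frame'][150:280,170:370,::-1],None,fx=4,fy=4,interpolation=2))"
```

```text
17.525 [ 606.32 -111.36  218.53] [-0.12  0.29 -0.35] 0.09266890351667698
[606.33 169.16   7.35  40.14] (921, np.float64(1.3309145776559959), np.float64(3.1546121968629026))
[ 607.61 -111.81    8.08   40.32] (1361, np.float64(1.0508343797516417), np.float64(3.057935867621433))
[np.float64(430.89970598482915), np.float64(263.00234842073587), np.float64(60.418469428999856), np.float64(0.4918873017928308)]
```

View pics/side8c.png

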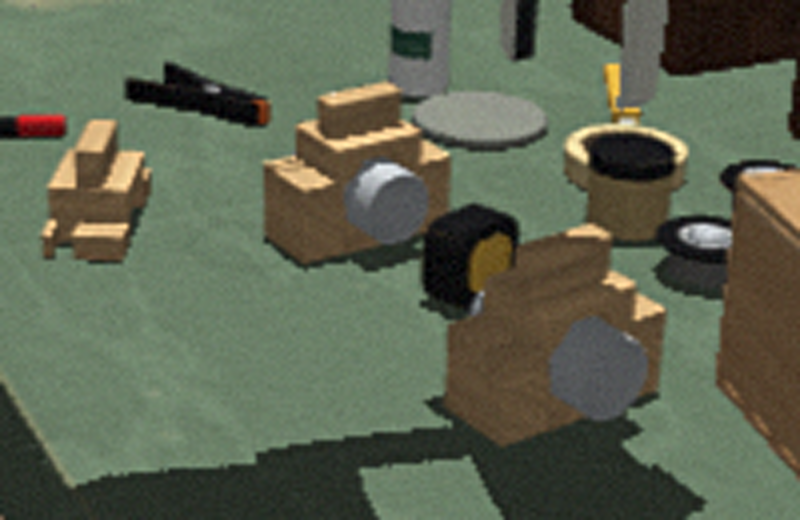

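Both clamps look closed: the joint faces measure 40.1 and 40.3 mm. The gripper is clear, and upper 3 is where it was.

```bash
python3 -c "
from plant import bot
print(bot.job_done())"
```

```text
the job is handed in; nothing more can be done
None
```

Both clamps are back together. I put upper 1 on lower 1 and upper 2 on lower 2, both the right way round, and handed the job in at about 17.6 s. Upper 3 was not touched.

- **Closure:** the last side-camera fit puts the joint faces at 40.1 mm (clamp 1) and 40.3 mm (clamp 2), against 40 mm when fully closed. Each half met firm contact at the expected height.
- **Alignment:** both upper halves are within about 1 mm of their lower halves. Yaw agrees within 0.2° on clamp 2 and about 0.9° on clamp 1, where the fit was noisier.
- **Gripper and forces:** the gripper is open and clear, about 12 cm above its release height. The highest contact force I read was about 10 N.
- **Top camera:** the arm blocked its view during both placements, so its fits there were unusable. The final checks rest on the side camera alone.

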